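# Hang the missing shelf bracket on the slotted upright

## Robot

A 7-joint arm with a two-finger parallel gripper is mounted at the origin on the work surface. World frame = base frame: x ahead of the robot, y to its left, z up, the work surface at z = 0. Lengths are in m, angles in rad, forces in N, time in s.
With the tool pointing down it reaches from about 0.425 to 0.875 m from the base axis. Payload 9.9 kg.
Tool frame: the origin (TCP) lies between the finger pads; the fingertips stand env.tip_reach ahead of it and the grasp point (between the pads) lies 11 mm behind it (env.tip_reach is the distance from the TCP to the fingertips, in m); z points along the fingers, y is the direction in which the jaws open and shut (so a half turn about z gives the same grasp; the last joint's range is limited). The gripper opens to 85 mm and grips with 20 to 120 N. Pads are 22 mm wide; open, the fingers measure 114 mm over their backs; the gripper's body (76 mm by 85 mm) begins 54 mm behind the grasp point. The pads swing forward as they close: fully open they stand 13 mm farther back than shut.
Start: joints at [-1.189, 0.576, 0.025, 1.437, -0.015, 1.129, -0.057], TCP at [0.303, 0.603, 0.239] pointing down, gripper open.
Joint ranges: [-2.76, 2.76], [-0.34, 2.15], [-1.52, 1.57], [0.19, 2.46], [-1.09, 4.23], [0.17, 1.99], [-2.82, 2.82]. Speed limits (rad/s): [2.22, 2.22, 3.01, 3.01, 3.14, 3.14, 3.14].

## Interface

Orientations are given as [roll, pitch, yaw] about the fixed x, y, z axes, in that order (R = Rz(yaw) Ry(pitch) Rx(roll)).
In Python, from rig import env gives the robot as it stands.
- The arm moves only by the shell command python3 -m creep 'ROWS' [FORCE]. ROWS is JSON, one flat list of numbers, 7 for each row, row after row: the turn, a rotation vector about the world's x, y, z in degrees, then the shift along the world's x, y, z in mm, then the finger opening in mm, from 0 to 85.4. In form: [ax, ay, az, dx, dy, dz, fingers, ax, ay, az, dx, dy, dz, fingers, ...]. A call has 1 to 5 rows; each row is the pose to reach, as a shift and turn from the pose commanded when the call began; what a row does not reach only later rows make up. A row lasts 1/10 s, in which the tool goes at most 50 mm and 8.59 degrees, less where a joint would pass 70% of its speed; a pose out of reach is approached as far as the arm can. A call with a gripper value outside its range is refused whole. The fingers move at their own pace and stop on an object; FORCE is the grip in N (left out, the last holds). Time passes only in rows, so rows that repeat a pose let the fingers close. It gives the time, the measured TCP pose, the force and the opening at its end, in the units of the state.
- env.get_obs(): the state, without advancing time (a new reading comes with each control period).
- env.capture(name): name is "scene" or "top" or "wrist"; returns the picture (400x640x3 uint8, red, green, blue); there is no depth.
- env.camera_info(name): a dict with "fovy" (degrees; the focal length in pixels is half the picture's height over the tangent of half this angle, whatever the lens; pixels are square), "cx", "cy" (the principal point, pixels), "k1" (the pictures are not rectified: a ray, as slopes to the right and down, at radius r is drawn at 1 + k1 r^2 times it, then the intrinsics apply), "camera_from_world" (4x4, takes a point from world to camera coordinates). Camera axes: x right, y down, z forward; pixel columns grow to the right and rows downward; lengths in m; the calibration is good to about 2 mm. A picture is of the moment at which its call begins: read the wrist's pose just before it. camera_info takes no time and is no camera call; for the wrist camera it gives the pose at the moment of the call.
- env.close_job(): hands the job in, once; it reports no verdict.
The state is a dict: "time_s": time; "joint_positions": joint angles; "qd": joint speeds; "tau": joint torques, N m; "eef_pos": TCP position; "tcp_rot": TCP orientation; "ft_force": force on the tool from outside, world axes, zero at the start; "torque": the same for the moment, N m; "width": finger opening in m.
Only numpy, scipy, OpenCV 4.12 (cv2) and the standard library are available. Lean on these libraries where they do the work, as an engineer would, in place of code of your own. Each camera call takes 0.05 s, during which the arm holds its last target.

## Task

The shelf over the bench needs its second bracket: take the loose grey bracket off its wooden rest, put its two hook tabs into the two slots of the bare upright and lower it until it hangs there, sitting on the stiff black keeper block, and let go of it. Then press its arm down from above, close to the upright, until the hooks are fully home in the slots and the keeper has been pushed down with it. Leave the bracket hanging there, and leave the mug, the screwdriver and the tin where they are.

Things in the scene. Friction and masses are not known exactly. Their poses are not given: they have to be found in the camera images.
- upright: The bare upright, no bracket on it, fixed: steel channel 44 mm wide, top at z = 225 mm, front web 5 mm thick, open behind, on a 120 x 120 x 8 mm base plate. Origin on the bench at the middle of the front face. Its x axis points into the face, away from the side where the bracket goes (face at x = 0, web to x = 5 mm); z up.
- slot_low (a point): Centre of the bare upright's lower slot, on the front face, 104 mm above the bench; the slot goes through the web, 14 mm wide and 36 mm high. Axes as the upright's.
- slot_high (a point): Centre of the upper slot, 184 mm above the bench, same size, straight above the lower one.
- home (a point): Where point bracket_mid is when the bracket is fully home: 65 mm in front of the bare upright's face, 162 mm above the bench, axes parallel to the bracket's. Put the tabs in with bracket_mid 23 mm above this (tabs mid-height in the slots: 5 mm spare up and down, 3 mm each side), push until the back plate meets the face, then lower: on the raised keeper it hangs 10 mm above home.
- keeper (a joint): Black block 32 mm wide, 14 mm deep, 20 mm high that slides down the bare upright's face below the bracket's back plate. 0 = up (its top 70 mm above the bench), grows downwards in m, stop at 0.012; with the bracket home it reads 0.010. Held by friction: it carries the bracket's weight, moves only under about 12 N and stays where it is pushed.
- bracket_mid (a point): Grip point of the loose bracket (0.3 to 0.52 kg): at its centre of mass along the arm, half-way up the arm. x points along the arm to the back plate and tabs, z up. Arm: 30 mm wide, 36 mm high, x = -93 to 57 mm, a 12 mm lip on top of its free end. Back plate: 36 mm wide, x = 57 to 65, z = -102 to 18 mm. At the start the arm lies on the rest. Hooked, press its top near the plate; beyond 60 mm from the plate it may jam.
- hook_low (a point): Middle of the bracket's lower hook lip, 76 mm ahead (x) and 81 mm below bracket_mid. A hook tab is 8 mm wide and 26 mm high and stands 14 mm out of the back plate: a neck 8 mm high and 8 mm long at the top, then a lip 6 mm thick that hangs 18 mm below the neck.
- hook_high (a point): Middle of the upper hook lip, 76 mm ahead of and 1 mm below bracket_mid; same tab, 80 mm above the lower one. The gap between plate and lip is 8 mm for a 5 mm web, so the hung bracket sags: bracket_mid ends about 2 mm lower and 2 mm further out than with the plate flat on the face.
- rest: Wooden rest, fixed: a block 50 mm (x) by 24 mm (y), top at z = 110 mm, on a 100 x 70 x 16 mm foot; origin on the bench under its middle. The bracket's arm lies along x on top of it.
- fitted: The other upright, fixed, same shape, origin and axes as the bare one, whose bracket is already home (arm reaching 158 mm out towards its -x, top of arm 180 mm and of its end lip 192 mm above the bench): the example to match, and an obstacle.
- mug: White mug, 72 mm wide, 80 mm high, bystander. Origin under its middle.
- driver: Screwdriver lying on the bench, bystander. Origin under its middle.
- tin: Open steel tin 110 x 80 x 35 mm, bystander. Origin under its middle.
Things that resemble listed ones, but are neither listed nor needed, are in the scene too. There is more than one size of the part that bears bracket_mid; the job needs the larger. Leave any pink look-alike of the upright alone.

How it is judged:
By the outcome, as a careful person would: the job done as asked, in the order asked, and still so for the second after the job is handed in, with the robot touching nothing.
It also fails if it takes over 48 s, if anything falls off the work surface, if the arm or the gripper's body presses on something with over 40 N, if the wrist force passes 120 N, or if a joint passes its speed limit or range.

## Working session

There is one attempt and no reset: what is moved stays moved. The work goes in short steps, Python scripts to look and compute and a shell command to move; the robot and the scene stay as the last step left them, time stands still between calls to the robot, and variables do not carry over. Pictures are saved under pics/ and viewed, and the job is handed in when it is done.

```bash
ls; mkdir -p pics
python3 - <<'E'
from rig import env
import cv2,numpy as np
o=env.get_obs(); print({k:np.round(v,3) for k,v in o.items()}); print(env.tip_reach)
for n in ("scene","top","wrist"):
    i=env.camera_info(n); print(n,i["fovy"],i["cx"],i["cy"],i["k1"],np.round(np.array(i["camera_from_world"]),3).tolist())
    cv2.imwrite(f"pics/{n}0.png",cv2.cvtColor(env.capture(n),cv2.COLOR_RGB2BGR))
E
```

```text
pics
{'time_s': np.float64(0.0), 'joint_positions': array([-1.189,  0.577,  0.025,  1.438, -0.015,  1.129, -0.056]), 'qd': array([-0.001, -0.   ,  0.001, -0.   , -0.   ,  0.001, -0.001]), 'tau': array([-0.0000e+00, -7.6576e+01,  2.2510e+00, -2.8597e+01,  1.5000e-02,
        1.3000e-02, -0.0000e+00]), 'eef_pos': array([0.303, 0.603, 0.238]), 'tcp_rot': array([-3.14 ,  0.   ,  2.676]), 'ft_force': array([-1.32 , -0.881,  0.309]), 'torque': array([-0.042,  0.038, -0.015]), 'width': np.float64(0.085)}
0.008
scene 49.99531879592366 321.49752722086123 193.89073236530018 0.03589215000608894 [[0.547, 0.837, -0.003, -0.333], [0.588, -0.387, -0.711, -0.248], [-0.596, 0.387, -0.704, 1.645], [0.0, 0.0, 0.0, 1.0]]
top 54.56381340071994 317.6801547220312 201.39129634797092 -0.05675670239970735 [[0.005, -1.0, -0.011, 0.011], [-0.986, -0.004, -0.169, 0.604], [0.169, 0.012, -0.985, 1.212], [0.0, 0.0, 0.0, 1.0]]
wrist 61.66090772640805 314.31955081744576 199.077364141218 0.004399946041554517 [[0.45, 0.893, -0.001, -0.675], [0.857, -0.431, 0.283, -0.037], [0.253, -0.128, -0.959, 0.38], [0.0, 0.0, 0.0, 1.0]]
```

View pics/scene0.png

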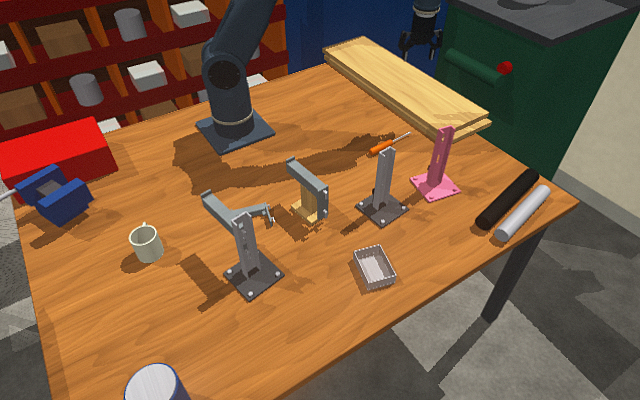

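View pics/top0.png

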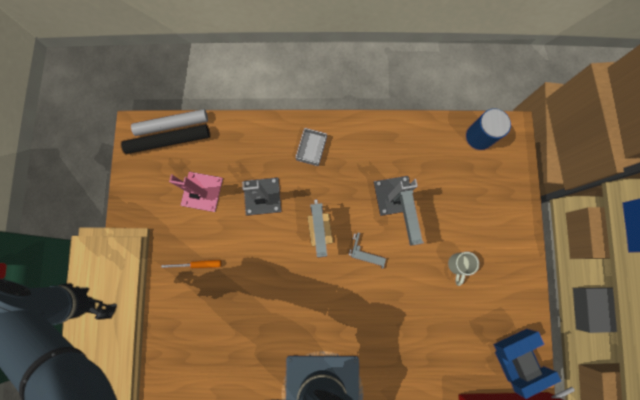

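View pics/wrist0.png

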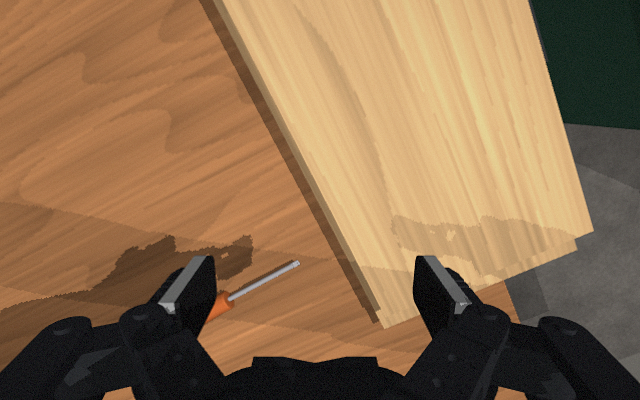

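The loose bracket is on the rest at top (320,228) and scene (305,185). A smaller look-alike lies on the bench at top (368,255). The bare grey upright is at top (262,195), with the pink look-alike at (200,190). The fitted upright is at top (397,195). I'll enlarge crops to confirm these.

Run:
```python
import cv2
s=cv2.imread("pics/scene0.png"); t=cv2.imread("pics/top0.png")
cv2.imwrite("pics/s_crop.png",cv2.resize(s[110:310,190:470],None,fx=2.8,fy=2.8,interpolation=cv2.INTER_CUBIC))
cv2.imwrite("pics/t_crop.png",cv2.resize(t[160:285,230:440],None,fx=3.8,fy=3.8,interpolation=cv2.INTER_CUBIC))
```

```text
(no output)
```

View pics/s_crop.png

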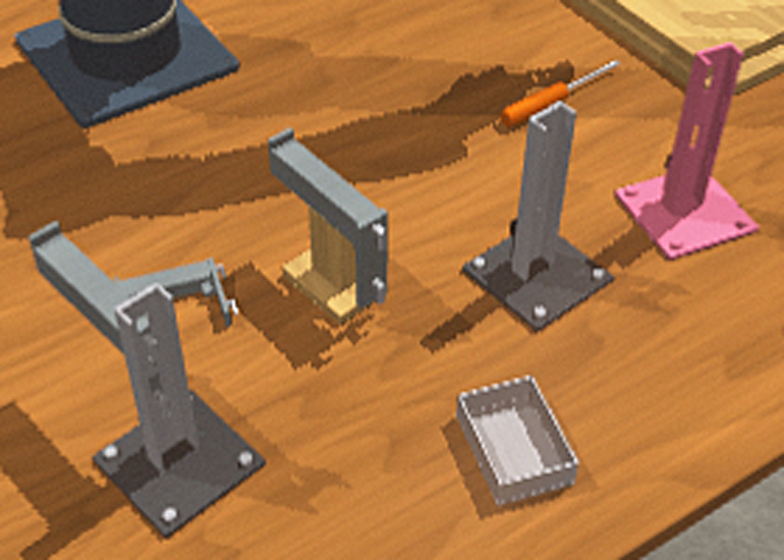

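View pics/t_crop.png

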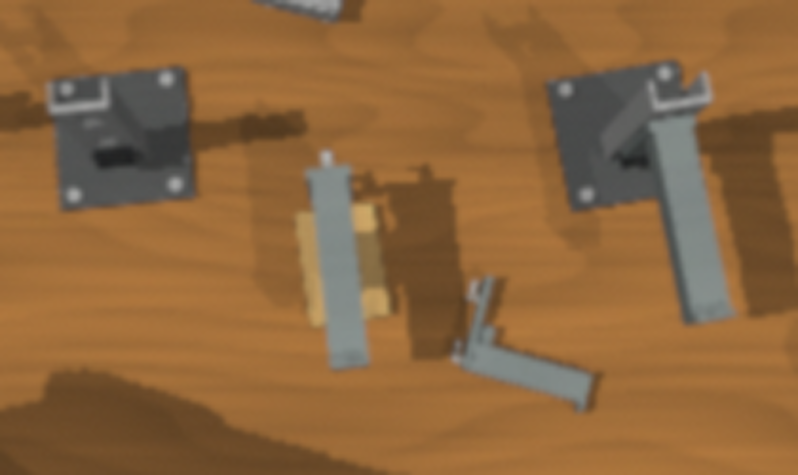

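The grey bracket on the rest at top (320,228) fits: it is the larger one and its tabs face +x. The small one at (368,255) lies on the bench, and the upright at (200,190) is pink. The bare grey upright at (262,195) has its black keeper facing −x. Next are coarse positions from the top view and the wrist camera mount.

```bash
cat > h.py <<'E'
import cv2,numpy as np
from rig import env
from scipy.spatial.transform import Rotation as Rot
def K(i):
    f=200/np.tan(np.radians(i["fovy"])/2); return np.array([[f,0,i["cx"]],[0,f,i["cy"]],[0,0,1]])
def ray(i,px):
    px=np.atleast_2d(np.float64(px)); n=cv2.undistortPoints(px[:,None],K(i),np.array([i["k1"],0,0,0.]))[:,0]
    T=np.array(i["camera_from_world"]); R=T[:3,:3]
    return -R.T@T[:3,3], np.c_[n,np.ones(len(n))]@R
def plane(i,px,z):
    c,d=ray(i,px); return c+d*((z-c[2])/d[:,2])[:,None]
def proj(i,P):
    T=np.array(i["camera_from_world"]); p=np.atleast_2d(P)@T[:3,:3].T+T[:3,3]
    n=p[:,:2]/p[:,2:]; r2=(n**2).sum(1,keepdims=True); n=n*(1+i["k1"]*r2)
    k=K(i); return n*k[0,0]+[k[0,2],k[1,2]]
def tri(obs):
    A=np.zeros((3,3));b=np.zeros(3)
    for i,px in obs:
        c,d=ray(i,px); d=d[0]/np.linalg.norm(d[0]); M=np.eye(3)-np.outer(d,d); A+=M;b+=M@c
    return np.linalg.solve(A,b)
def snap(n,f):
    i=env.camera_info(n); im=cv2.cvtColor(env.capture(n),cv2.COLOR_RGB2BGR); cv2.imwrite(f"pics/{f}.png",im)
    import json; json.dump({k:(np.array(v).tolist()) for k,v in i.items()},open(f"pics/{f}.json","w")); return i,im
def tcp():
    o=env.get_obs(); return np.array(o["eef_pos"]),Rot.from_euler("xyz",o["tcp_rot"])
E
python3 - <<'E'
from h import *
i=env.camera_info("wrist"); p,R=tcp(); c,d=ray(i,[[320,200]])
print("cam in tool",R.inv().apply(c-p),R.inv().apply(d)); print(R.as_matrix().round(3))
t=env.camera_info("top")
cr=lambda u,v:(u/3.8+230,v/3.8+160)
print("arm tip-end, plate-end", plane(t,[cr(350,352),cr(328,172)],.15).round(3))
print("arm L/R mid", plane(t,[cr(320,260),cr(357,260)],.146).round(3))
print("upright top front", plane(t,[cr(50,110),cr(107,107)],.225).round(3))
print("fitted", plane(t,[cr(652,106),cr(708,103)],.225).round(3))
print("base corners",plane(t,[cr(57,82),cr(186,70),cr(192,198),cr(63,208)],.008).round(3))
E
```

```text
cam in tool [ 0.07204205  0.00069363 -0.13566528] [[-0.28593033  0.01699911  0.95825352]]
[[-0.893  0.449 -0.001]
 [ 0.449  0.893 -0.001]
 [-0.    -0.001 -1.   ]]
arm tip-end, plate-end [[ 0.434 -0.001  0.15 ]
 [ 0.575  0.017  0.15 ]]
arm L/R mid [[ 0.506  0.023  0.146]
 [ 0.506 -0.006  0.146]]
upright top front [[0.609 0.223 0.225]
 [0.612 0.181 0.225]]
fitted [[ 0.614 -0.225  0.225]
 [ 0.616 -0.267  0.225]]
base corners [[0.679 0.263 0.008]
 [0.691 0.147 0.008]
 [0.575 0.139 0.008]
 [0.565 0.254 0.008]]
```

```bash
python3 -m creep '[0,0,5,10,-35,20,85, 0,0,10,22,-80,40,85, 0,0,15,35,-125,55,85, 0,0,20,50,-170,70,85, 0,0,25,62,-215,80,85]'
```

```text
time_s: 0.65
eef_pos: [0.3659, 0.3862, 0.3201]
tcp_rot: [3.141, 0.001, 3.115]
ft_force: [1.8, -0.0, 0.4]
width: 0.0851
```

```bash
python3 -m creep '[0,0,4,15,-45,0,85, 0,0,8,30,-90,0,85, 0,0,9,45,-135,0,85, 0,0,9,60,-180,0,85, 0,0,9,75,-225,0,85]'
```

```text
time_s: 1.15
eef_pos: [0.4403, 0.1611, 0.3194]
tcp_rot: [3.141, 0.0, -3.014]
ft_force: [1.4, -0.2, 0.1]
width: 0.0849
```

```bash
python3 -m creep '[0,0,0,10,-40,0,85, 0,0,0,10,-63,0,85, 0,0,0,10,-63,0,85]'
python3 - <<'E'
from h import *
i,im=snap("wrist","w1"); p,R=tcp(); print(p.round(4),R.as_euler("xyz",True).round(2))
E
```

```text
time_s: 1.45
eef_pos: [0.4502, 0.0962, 0.3193]
tcp_rot: [-3.14, -0.0, -3.02]
ft_force: [0.1, 1.2, -0.0]
width: 0.0849
[0.4501 0.0986 0.3193] [-179.99   -0.   -172.88]
```

View pics/w1.png

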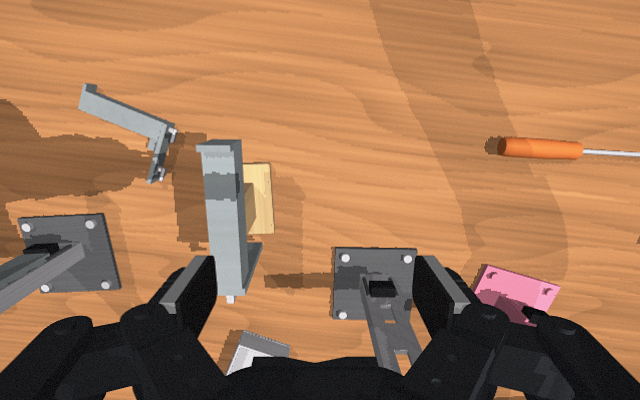

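The wrist view shows the bracket arm from (220,147), its lip end, to (235,293), its plate end. The bare upright's keeper is at (382,288). I'll enlarge the arm.

Run:
```python
import cv2
s=cv2.imread("pics/w1.png")
cv2.imwrite("pics/w1a.png",cv2.resize(s[130:310,185:285],None,fx=3.3,fy=3.3,interpolation=cv2.INTER_CUBIC))
cv2.imwrite("pics/w1b.png",cv2.resize(s[235:400,320:430],None,fx=3.5,fy=3.5,interpolation=cv2.INTER_CUBIC))
```

```text
(no output)
```

View pics/w1a.png

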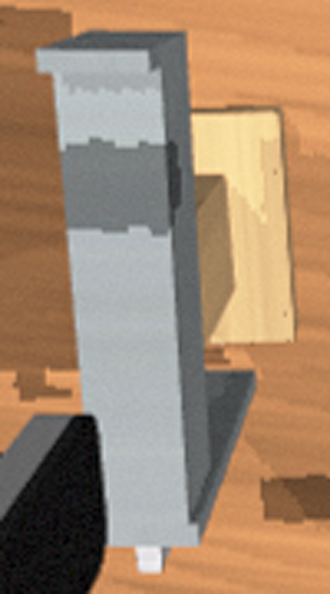

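View pics/w1b.png

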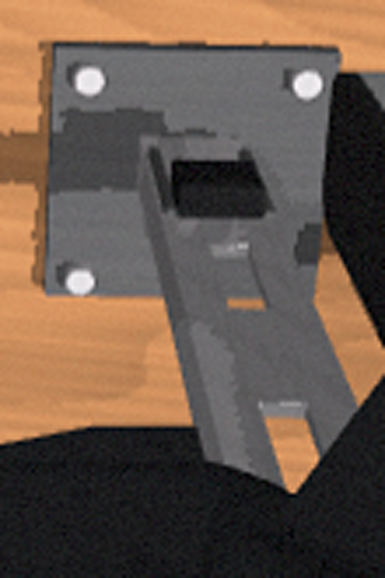

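Run:
```python
from h import *
import json
i=json.load(open("pics/w1.json"))
a=lambda u,v:(u/3.3-.35+185,v/3.3-.35+130); b=lambda u,v:(u/3.5-.35+320,v/3.5-.35+235)
P=plane(i,[a(66,190),a(80,380),a(165,190),a(181,450),a(108,547),a(199,547)],.146); print("arm L,L,R,R, plateL(occl?), plateR\n",P.round(4))
print(np.degrees(np.arctan2(*(P[1]-P[0])[[1,0]])),np.degrees(np.arctan2(*(P[3]-P[2])[[1,0]])))
print("lip end",plane(i,[a(38,51),a(152,53)],.158).round(4))
print("tab top end", plane(i,[a(137,570),a(161,570)],.140).round(4))
H=plane(i,[b(258,403),b(305,403)],.166);L=plane(i,[b(212,246),b(248,244)],.086);print("high sill",H.round(4),"low sill",L.round(4))
B=plane(i,[b(89,78),b(307,81),b(79,278)],.011);print("bolts",B.round(4)); 
for q,r in ((B[0],B[1]),(B[2],B[0])): print(np.degrees(np.arctan2(*(r-q)[[1,0]])))
```

```text
arm L,L,R,R, plateL(occl?), plateR
 [[ 4.706e-01 -6.100e-03  1.460e-01]
 [ 5.298e-01 -1.000e-04  1.460e-01]
 [ 4.672e-01  2.230e-02  1.460e-01]
 [ 5.497e-01  3.170e-02  1.460e-01]
 [ 5.867e-01  1.060e-02  1.460e-01]
 [ 5.832e-01  3.940e-02  1.460e-01]]
5.732919882853092 6.512741283983201
lip end [[ 0.4295 -0.0109  0.158 ]
 [ 0.4263  0.0193  0.158 ]]
tab top end [[0.5981 0.0189 0.14  ]
 [0.5972 0.0266 0.14  ]]
high sill [[0.6153 0.1991 0.166 ]
 [0.6136 0.2129 0.166 ]] low sill [[0.6157 0.2006 0.086 ]
 [0.6133 0.2134 0.086 ]]
bolts [[0.5909 0.1586 0.011 ]
 [0.5812 0.2488 0.011 ]
 [0.6868 0.1684 0.011 ]]
96.13060777790085
-174.18740973955255
```

Bracket_mid is about (0.520, 0.0143), yaw 6.2°. The slot axis is about (0.6145, 0.2065), yaw 6.0°. I'll hover over the bracket first.

```bash
python3 -m creep '[0,0,-0.9,20,-25,-30,85, 0,0,-0.9,40,-50,-60,85, 0,0,-0.9,60,-72,-90,85, 0,0,-0.9,70,-84,-112,85, 0,0,-0.9,70,-84,-119,85]'
python3 - <<'E'
from h import *
p,R=tcp(); print(p.round(4),R.as_euler("xyz",True).round(2)); snap("wrist","w2"); print(env.get_obs()["ft_force"])
p,R=tcp(); print(p.round(4))
E
```

```text
time_s: 2.0
eef_pos: [0.5201, 0.0156, 0.1978]
tcp_rot: [-3.141, -0.003, -3.031]
ft_force: [-0.2, 0.3, 0.6]
width: 0.0853
[0.5201 0.0156 0.1978] [-179.98   -0.19 -173.65]
[-0.24407422  0.31823792 -0.05119066]
[0.5194 0.0169 0.1979]
```

View pics/w2.png

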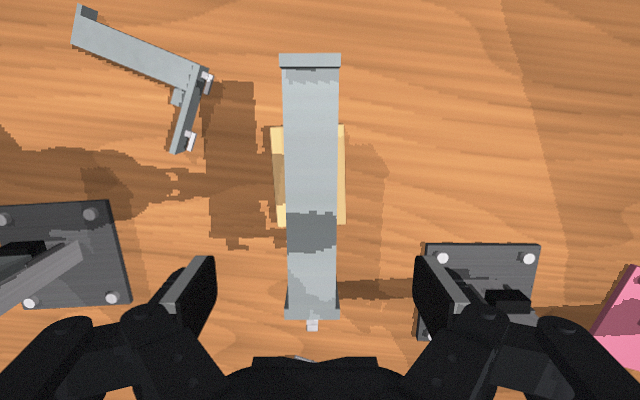

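The arm runs down column 312, from its lip at row 55 to the plate end at row 318, and sits between the open pads. I'll recheck the grip offset from this closer view.

Run:
```python
from h import *
import json
i=json.load(open("pics/w2.json")); im=cv2.imread("pics/w2.png").astype(int)
# arm edges per row: grey = low saturation
for r in (100,150,185,260):
    s=im[r,255:370]; m=(s.max(1)-s.min(1)<25)&(s.max(1)>110); c=np.where(m)[0]+255; print(r,c.min(),c.max())
P=plane(i,[(282,85),(286.5,260),(340,85),(336.5,260),(284.5,318.5),(339.5,318.5)],.146);print(P.round(4))
Q=plane(i,[(279,53.5),(341,53.5)],.158);print(Q.round(4))
d=np.array([np.cos(np.radians(6.2)),np.sin(np.radians(6.2))]);print(Q.mean(0)[:2]+.093*d,P[4:].mean(0)[:2]-.065*d)
print(np.degrees(np.arctan2(*(P[:4:1][1::2].mean(0)-P[:4:2].mean(0))[[1,0]])))
```

```text
100 283 337
150 284 337
185 285 336
260 287 335
[[ 0.443  -0.0096  0.146 ]
 [ 0.5445  0.0017  0.146 ]
 [ 0.4396  0.021   0.146 ]
 [ 0.5411  0.0323  0.146 ]
 [ 0.5863  0.004   0.146 ]
 [ 0.5824  0.0396  0.146 ]]
[[ 0.4291 -0.0111  0.158 ]
 [ 0.4258  0.0188  0.158 ]]
[0.51995143 0.01389849] [0.51974258 0.01480569]
6.338917420247277
```

```bash
python3 -m creep '[0,0,0,0,-1,-35,85, 0,0,0,0,-1,-65,85, 0,0,0,0,-1,-78,85, 0,0,0,0,-1,-78,85]'; python3 -m creep '[0,0,0,0,0,0,25, 0,0,0,0,0,0,25, 0,0,0,0,0,0,25, 0,0,0,0,0,0,25, 0,0,0,0,0,0,25]' 60
```

```text
time_s: 2.45
eef_pos: [0.5191, 0.0172, 0.1216]
tcp_rot: [3.141, -0.002, -3.027]
ft_force: [-1.0, -0.1, 0.4]
width: 0.0847
time_s: 2.95
eef_pos: [0.5207, 0.015, 0.1234]
tcp_rot: [-3.142, 0.002, -3.03]
ft_force: [-1.6, -0.7, 7.3]
width: 0.0289
```

```bash
python3 -m creep '[0,0,0,0,0,3,25, 0,0,0,0,0,8,25, 0,0,0,0,0,25,25, 0,0,0,0,0,45,25, 0,0,0,0,0,65,25]' 80;python3 -m creep '[0,0,0,0,0,0,25, 0,0,0,0,0,0,25]'
python3 - <<'E'
from h import *
p,R=tcp(); print(p.round(4),R.as_euler("xyz",True).round(2)); snap("wrist","w3");snap("scene","s3"); print(env.get_obs()["ft_force"])
E
```

```text
time_s: 3.45
eef_pos: [0.5197, 0.015, 0.1879]
tcp_rot: [-3.142, -0.001, -3.03]
ft_force: [0.4, 0.2, -4.8]
width: 0.0291
time_s: 3.65
eef_pos: [0.52, 0.0152, 0.1871]
tcp_rot: [3.142, 0.0, -3.03]
ft_force: [-0.2, 0.1, -4.4]
width: 0.0289
[0.52   0.0152 0.1871] [ 1.8000e+02  1.0000e-02 -1.7358e+02]
[-0.15394846 -0.0805462  -4.66423669]
```

View pics/w3.png

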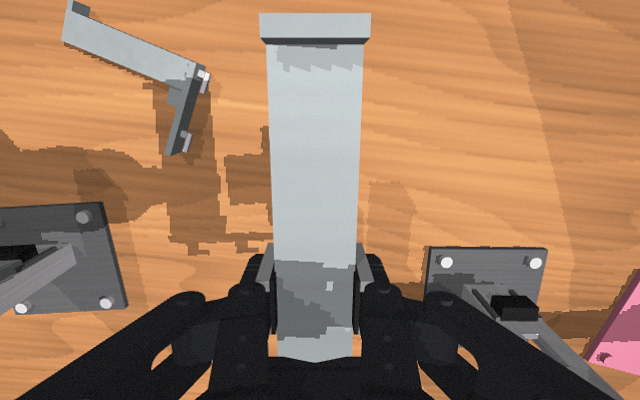

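View pics/s3.png

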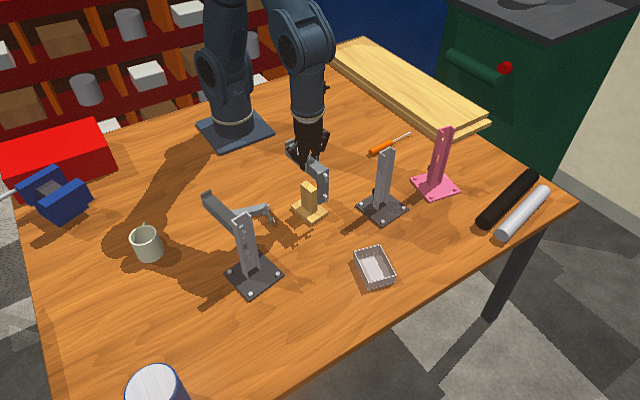

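The bracket is lifted level, with a wrist force of about 4.5 N, so roughly 0.46 kg. The small look-alike and the rest were not disturbed. Next I move it sideways to stand in front of the bare upright.

```bash
python3 -m creep '[0,0,0,-10,35,0,25, 0,0,0,-12,75,0,25, 0,0,0,-12,115,0,25, 0,0,0,-12,155,0,25, 0,0,0,-12,178,0,25]'; python3 -m creep '[0,0,0,2,3,0,25, 0,0,0,2,3,0,25, 0,0,0,2,3,0,25]'
python3 - <<'E'
from h import *
p,R=tcp(); print(p.round(4),R.as_euler("xyz",True).round(2)); snap("wrist","w4");snap("scene","s4");snap("top","t4"); print(env.get_obs()["ft_force"])
s=cv2.imread("pics/s4.png"); cv2.imwrite("pics/s4c.png",cv2.resize(s[120:240,300:440],None,fx=5,fy=5,interpolation=cv2.INTER_CUBIC))
s=cv2.imread("pics/t4.png"); cv2.imwrite("pics/t4c.png",cv2.resize(s[160:280,220:360],None,fx=5,fy=5,interpolation=cv2.INTER_CUBIC))
E
```

```text
time_s: 4.25
eef_pos: [0.5071, 0.1969, 0.186]
tcp_rot: [3.141, -0.002, -3.026]
ft_force: [0.4, -0.2, -3.8]
width: 0.0286
time_s: 4.55
eef_pos: [0.51, 0.1945, 0.1866]
tcp_rot: [-3.14, -0.001, -3.031]
ft_force: [0.3, -0.4, -4.1]
width: 0.0291
[0.51   0.1945 0.1866] [-1.7992e+02 -8.0000e-02 -1.7367e+02]
[-0.49987452 -0.04721838 -3.29152489]
```

View pics/w4.png

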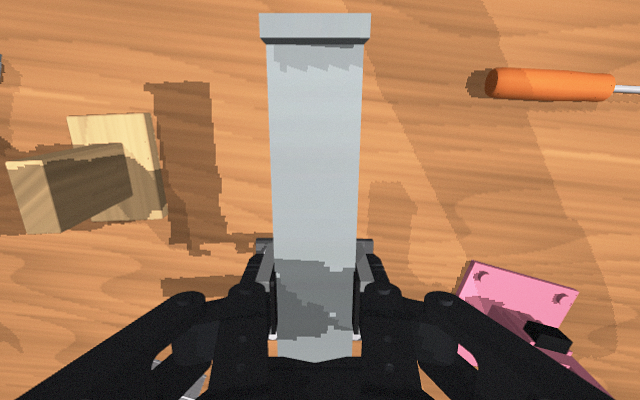

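View pics/s4c.png

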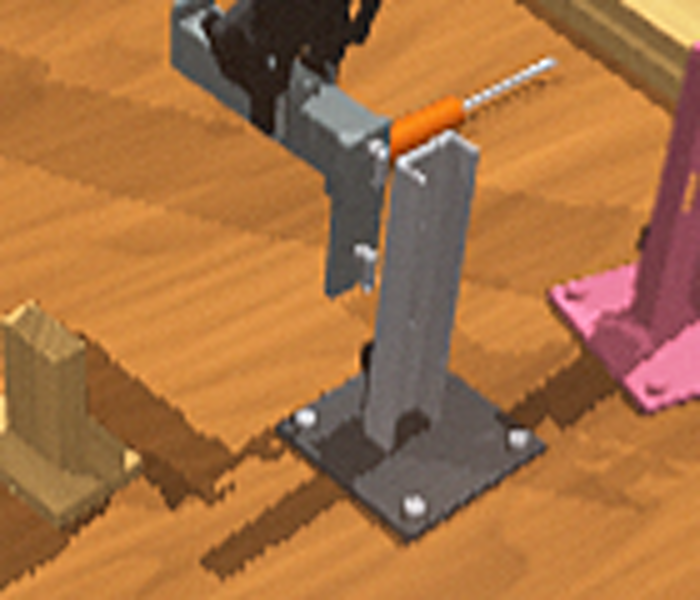

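View pics/t4c.png

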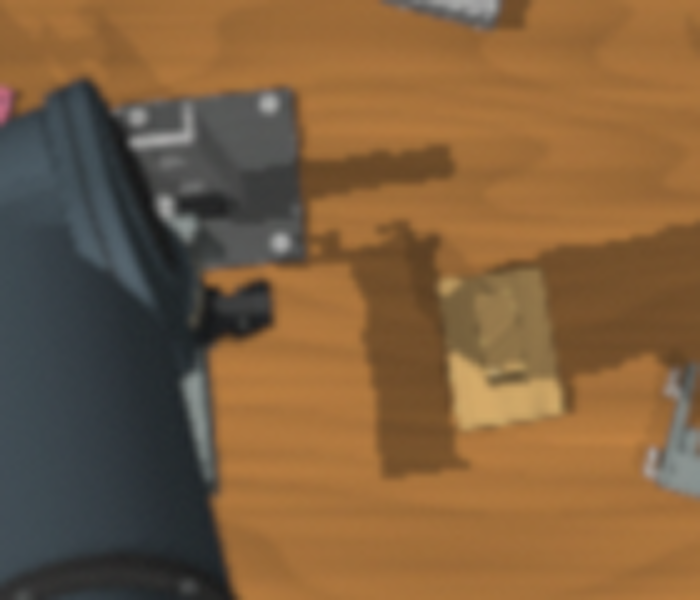

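Run:
```python
from h import *
import json
i=json.load(open("pics/w4.json")); T=np.array(i["camera_from_world"])
im=cv2.imread("pics/w4.png").astype(int)
for r in (16,25,33,80,150,220): 
    s=im[r,230:400]; m=(s.max(1)-s.min(1)<25); c=np.where(m)[0]+230; print(r,c.min(),c.max())
# plane height such that width = 30mm
from scipy.optimize import brentq
def h(l,r,row): return brentq(lambda z:np.linalg.norm(np.diff(plane(i,[(l,row),(r,row)],z),axis=0))-.030,.05,.28)
print("lip",h(259.5,371,13.5),"arm",h(268,364,80),h(272.5,358.5,220))
s=json.load(open("pics/s4.json"))
d=np.array([np.cos(np.radians(6.2)),np.sin(np.radians(6.2)),0]);n=np.array([-d[1],d[0],0])
mid=np.array([.510,.1945,.192]); 
c=lambda P:((proj(s,P)-[300,120]+.4)*5).round(0).tolist()
print("hooks hi,lo",c([mid+.076*d+[0,0,-.001],mid+.076*d+[0,0,-.081]]))
print("plate top corners, bottom",c([mid+.065*d+.018*n+[0,0,.018],mid+.065*d-.018*n+[0,0,.018],mid+.065*d-.018*n+[0,0,-.102]]))
u=np.array([.6145,.2065,.225]); print("up top front L,R",c([u+.022*n,u-.022*n]),"base",c([u-.022*n-[0,0,.217]]))
```

```text
16 259 370
25 260 370
33 260 369
80 268 361
150 270 359
220 273 356
lip 0.22162433300957998 arm 0.21130691527710233 0.21223364101858658
hooks hi,lo [[380.0, 167.0], [369.0, 270.0]]
plate top corners, bottom [[392.0, 120.0], [347.0, 145.0], [332.0, 299.0]]
up top front L,R [[451.0, 129.0], [395.0, 161.0]] base [[363.0, 431.0]]
```

The lip width puts bracket_mid at z ≈ 0.1925 for TCP z 0.1866. The scene reprojections of the hooks and the upright agree within about 1 px. I'll lower 8 mm, advance to just short of the face, and look again.

```bash
python3 -m creep '[0,0,0,0,0.5,-4,25, 0,0,0,0,0.5,-8,25, 0,0,0,10,1.6,-8,25, 0,0,0,20,2.6,-8,25, 0,0,0,20,2.6,-8,25]'; python3 -m creep '[0,0,0,0,0,0,25]'
python3 - <<'E'
from h import *
p,R=tcp(); print(p.round(4),R.as_euler("xyz",True).round(2)); snap("scene","s5"); print(env.get_obs()["ft_force"])
p,R=tcp(); print(p.round(4),R.as_euler("xyz",True).round(2))
s=cv2.imread("pics/s5.png"); cv2.imwrite("pics/s5c.png",cv2.resize(s[130:220,330:420],None,fx=6.5,fy=6.5,interpolation=cv2.INTER_CUBIC))
E
```

```text
time_s: 5.2
eef_pos: [0.5323, 0.1988, 0.1794]
tcp_rot: [3.142, 0.002, -3.03]
ft_force: [0.4, 1.5, -3.5]
width: 0.0288
time_s: 5.3
eef_pos: [0.5305, 0.1986, 0.1791]
tcp_rot: [-3.141, -0.0, -3.03]
ft_force: [-0.2, 0.8, -3.0]
width: 0.0286
[0.5305 0.1986 0.1791] [-1.7999e+02 -1.0000e-02 -1.7361e+02]
[-0.82197161 -0.55203509 -5.49973015]
[0.5301 0.1986 0.1792] [-1.7999e+02 -2.0000e-02 -1.7360e+02]
```

View pics/s5c.png

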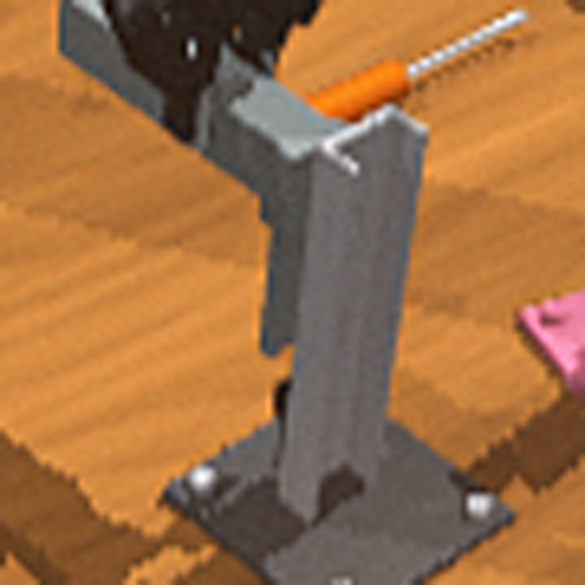

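```bash
python3 -m creep '[0,0,-0.3,2,-1,0,25, 0,0,-0.3,4,-0.8,0,25, 0,0,-0.3,7,-0.5,0,25, 0,0,-0.3,10,-0.1,0,25]'
```

```text
time_s: 5.75
eef_pos: [0.5404, 0.1986, 0.1794]
tcp_rot: [3.142, 0.0, -3.035]
ft_force: [0.2, -0.9, -4.1]
width: 0.0289
```

No contact force, and the tabs are about 4 mm inside the slots. I'll keep going.

```bash
python3 -m creep '[0,0,0,2,0.2,0,25, 0,0,0,4,0.4,0,25, 0,0,0,6,0.6,0,25, 0,0,0,7,0.7,0,25]'
```

```text
time_s: 6.15
eef_pos: [0.5474, 0.1993, 0.1793]
tcp_rot: [-3.142, 0.0, -3.035]
ft_force: [-1.0, -0.1, -4.1]
width: 0.0288
```

```bash
python3 -m creep '[0,0,0,1,0.1,0,25, 0,0,0,2,0.2,0,25, 0,0,0,2,0.2,0,25]'
```

```text
time_s: 6.45
eef_pos: [0.5493, 0.1995, 0.1793]
tcp_rot: [-3.142, 0.0, -3.035]
ft_force: [0.6, 0.2, -4.4]
width: 0.0289
```

```bash
python3 -m creep '[0,0,0,1,0.1,0,25, 0,0,0,2,0.2,0,25]'
```

```text
time_s: 6.65
eef_pos: [0.5497, 0.1996, 0.1791]
tcp_rot: [-3.141, -0.003, -3.035]
ft_force: [-9.0, -1.1, 1.3]
width: 0.0291
```

The plate meets the face, with Fx at −9 N at the predicted x of 0.550. I'll ease off 1 mm and lower.

```bash
python3 -m creep '[0,0,0,-1.5,-0.2,0,25, 0,0,0,-1.5,-0.2,-3,25, 0,0,0,-1.5,-0.2,-6,25, 0,0,0,-1.5,-0.2,-8,25, 0,0,0,-1.5,-0.2,-8,25]'
```

```text
time_s: 7.15
eef_pos: [0.5496, 0.1994, 0.1708]
tcp_rot: [-3.141, -0.0, -3.035]
ft_force: [0.2, -0.3, -3.6]
width: 0.0289
```

```bash
python3 -m creep '[0,0,0,0,0,-1.5,25, 0,0,0,0,0,-3,25, 0,0,0,0,0,-3,25]'
```

```text
time_s: 7.45
eef_pos: [0.5497, 0.1995, 0.1681]
tcp_rot: [-3.141, -0.0, -3.035]
ft_force: [0.4, 0.7, -5.1]
width: 0.0289
```

```bash
python3 -m creep '[0,0,0,0,0,-1,25, 0,0,0,0,0,-2,25]'
```

```text
time_s: 7.65
eef_pos: [0.5496, 0.1995, 0.167]
tcp_rot: [3.141, 0.0, -3.035]
ft_force: [-5.0, -1.1, 7.9]
width: 0.0287
```

Contact on the keeper, Fz +7.9 N. I'll relieve it a little and release.

```bash
python3 -m creep '[0,0,0,0,0,0.8,25]'
python3 - <<'E'
from h import *
snap("scene","s6");o=env.get_obs(); print(o["ft_force"],o["eef_pos"])
s=cv2.imread("pics/s6.png"); cv2.imwrite("pics/s6c.png",cv2.resize(s[130:220,330:420],None,fx=6.5,fy=6.5,interpolation=cv2.INTER_CUBIC))
E
```

```text
time_s: 7.75
eef_pos: [0.5497, 0.1995, 0.1673]
tcp_rot: [3.141, 0.0, -3.035]
ft_force: [-0.8, -0.2, -5.0]
width: 0.0291
[-0.29315986  0.06630399 -3.35163053] [0.54975028 0.19949257 0.16728943]
```

View pics/s6c.png

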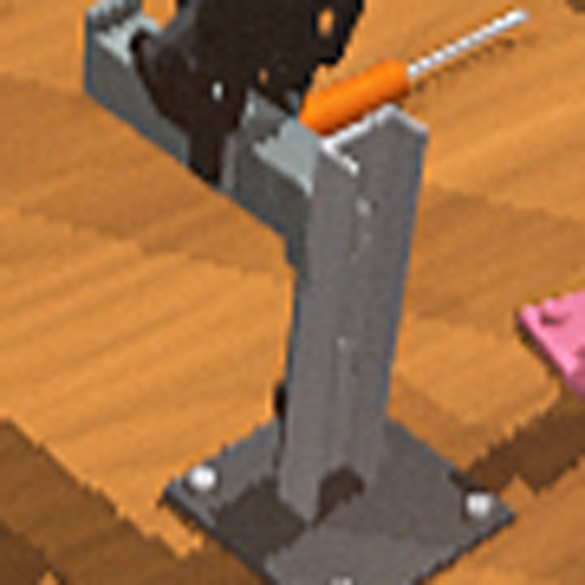

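Both hook lips show behind the web, at crop (365,205) and (345,345). I'll release and retreat upward.

```bash
python3 -m creep '[0,0,0,0,0,-0.4,40, 0,0,0,0,0,-0.4,60, 0,0,0,0,0,-0.4,60, 0,0,0,0,0,0,60, 0,0,0,0,0,0,60]'; python3 -m creep '[0,0,0,0,0,20,60, 0,0,0,0,0,50,60, 0,0,0,-15,0,80,60, 0,0,0,-40,-5,90,60, 0,0,0,-60,-7,90,60]'
python3 - <<'E'
from h import *
snap("wrist","w7"); snap("scene","s7");o=env.get_obs(); print(o["ft_force"],o["eef_pos"])
s=cv2.imread("pics/s7.png"); cv2.imwrite("pics/s7c.png",cv2.resize(s[120:220,320:420],None,fx=5.8,fy=5.8,interpolation=cv2.INTER_CUBIC))
E
```

```text
time_s: 8.3
eef_pos: [0.5498, 0.1995, 0.1672]
tcp_rot: [3.142, 0.0, -3.035]
ft_force: [0.2, -0.3, 0.7]
width: 0.06
time_s: 8.8
eef_pos: [0.4896, 0.1924, 0.2589]
tcp_rot: [3.141, 0.003, -3.035]
ft_force: [-0.3, -0.1, -0.7]
width: 0.0603
[-0.01855574  0.25667062 -0.20565422] [0.48764082 0.19237809 0.25785865]
```

View pics/s7c.png

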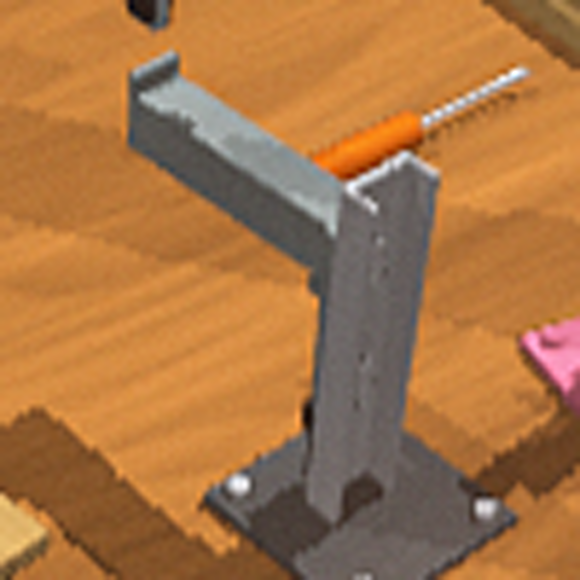

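View pics/w7.png

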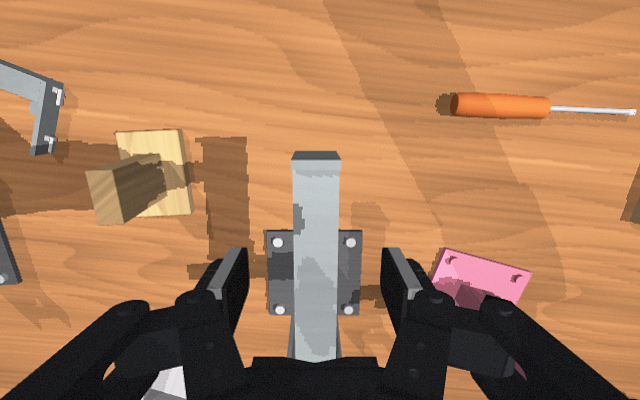

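The bracket hangs level on the raised keeper, and the gripper is clear. I'll close the fingers and go above the arm about 28 mm from the plate.

```bash
python3 -m creep '[0,0,0,30,3,0,0, 0,0,0,65,7,0,0, 0,0,0,90,10,0,0, 0,0,0,90,10,-12,0, 0,0,0,90,10,-25,0]' 60; python3 -m creep '[0,0,0,0,0,-10,0, 0,0,0,0,0,-18,0, 0,0,0,0,0,-22,0, 0,0,0,0,0,-26,0, 0,0,0,0,0,-29,0]'
```

```text
time_s: 9.4
eef_pos: [0.5799, 0.2023, 0.2308]
tcp_rot: [-3.141, -0.0, -3.035]
ft_force: [-0.4, -0.0, -1.0]
width: 0.0
time_s: 9.9
eef_pos: [0.5796, 0.2026, 0.2032]
tcp_rot: [3.141, 0.0, -3.035]
ft_force: [0.5, -0.4, 0.4]
width: 0.0001
```

```bash
python3 -m creep '[0,0,0,0,0,-1.5,0, 0,0,0,0,0,-3,0, 0,0,0,0,0,-4.5,0]'; python3 -m creep '[0,0,0,0,0,-1,0, 0,0,0,0,0,-2,0, 0,0,0,0,0,-3,0]'
```

```text
time_s: 10.2
eef_pos: [0.5798, 0.2025, 0.1987]
tcp_rot: [3.141, 0.0, -3.035]
ft_force: [1.2, 0.1, 0.0]
width: 0.0001
time_s: 10.5
eef_pos: [0.5798, 0.2027, 0.1967]
tcp_rot: [3.141, 0.001, -3.035]
ft_force: [-5.0, -1.3, 12.8]
width: -0.0002
```

Contact at TCP z ≈ 0.197, as expected. I'll press on in small steps.

```bash
python3 -m creep '[0,0,0,0,0,-1,0, 0,0,0,0,0,-2,0, 0,0,0,0,0,-3,0]'; python3 -m creep '[0,0,0,0,0,-1,0, 0,0,0,0,0,-2,0, 0,0,0,0,0,-3,0]'
```

```text
time_s: 10.8
eef_pos: [0.5799, 0.2028, 0.1942]
tcp_rot: [3.141, 0.002, -3.035]
ft_force: [-3.4, -1.2, 14.0]
width: 0.0
time_s: 11.1
eef_pos: [0.58, 0.2028, 0.1913]
tcp_rot: [3.141, 0.002, -3.035]
ft_force: [-4.0, -1.2, 14.0]
width: 0.0002
```

```bash
python3 -m creep '[0,0,0,0,0,-1,0, 0,0,0,0,0,-2,0, 0,0,0,0,0,-3,0]'; python3 -m creep '[0,0,0,0,0,-0.7,0, 0,0,0,0,0,-1.4,0]'
```

```text
time_s: 11.4
eef_pos: [0.5801, 0.2028, 0.1884]
tcp_rot: [3.141, 0.002, -3.035]
ft_force: [-4.3, -0.9, 14.7]
width: -0.0001
time_s: 11.6
eef_pos: [0.5801, 0.2029, 0.187]
tcp_rot: [3.141, 0.002, -3.035]
ft_force: [-5.3, -2.1, 20.9]
width: -0.0002
```

```bash
python3 -m creep '[0,0,0,0,0,-0.5,0, 0,0,0,0,0,-1,0]'; python3 -m creep '[0,0,0,0,0,-0.5,0, 0,0,0,0,0,-0.5,0]'
```

```text
time_s: 11.8
eef_pos: [0.5802, 0.2029, 0.187]
tcp_rot: [3.14, 0.003, -3.035]
ft_force: [-7.5, -2.4, 26.7]
width: 0.0003
time_s: 12.0
eef_pos: [0.5802, 0.2029, 0.1869]
tcp_rot: [3.14, 0.003, -3.035]
ft_force: [-8.9, -1.8, 27.4]
width: 0.0005
```

Hard stop 10 mm below first contact, with the force rising from 14 to 27 N and no further travel. I'll lift off and check.

```bash
python3 -m creep '[0,0,0,0,0,-0.5,0, 0,0,0,0,0,2,0, 0,0,0,0,0,15,0, 0,0,0,-10,0,45,0, 0,0,0,-50,-5,65,0]'; python3 -m creep '[0,0,0,-40,0,15,0, 0,0,0,-80,0,20,0, 0,0,0,-110,0,20,0]';python3 - <<'E'
from h import *
snap("wrist","w8"); snap("scene","s8");snap("top","t8");o=env.get_obs(); print(o["ft_force"],o["eef_pos"])
s=cv2.imread("pics/s8.png"); cv2.imwrite("pics/s8c.png",cv2.resize(s[120:300,190:420],None,fx=3.3,fy=3.3,interpolation=cv2.INTER_CUBIC))
E
```

```text
time_s: 12.5
eef_pos: [0.5322, 0.1978, 0.2502]
tcp_rot: [3.141, 0.003, -3.036]
ft_force: [0.7, -0.4, 0.6]
width: 0.0
time_s: 12.8
eef_pos: [0.4179, 0.1975, 0.2701]
tcp_rot: [3.141, 0.001, -3.034]
ft_force: [0.8, 0.2, 0.1]
width: -0.0003
[ 0.04668163  0.31597552 -0.03371948] [0.41862288 0.19770832 0.26974392]
```

View pics/s8c.png

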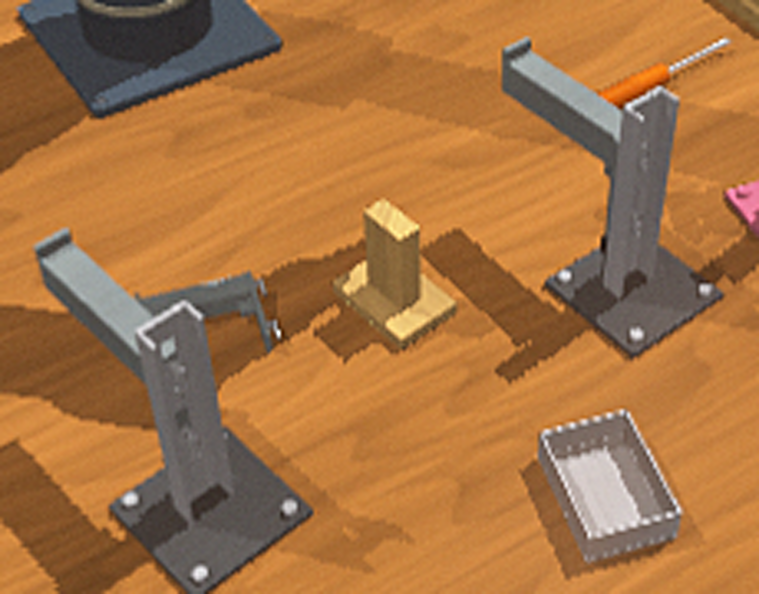

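View pics/w8.png

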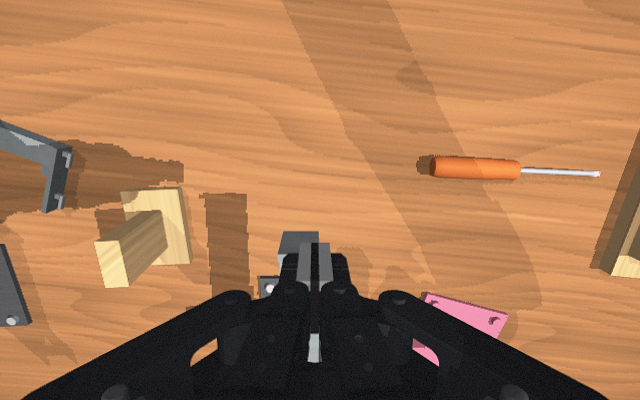

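View pics/t8.png

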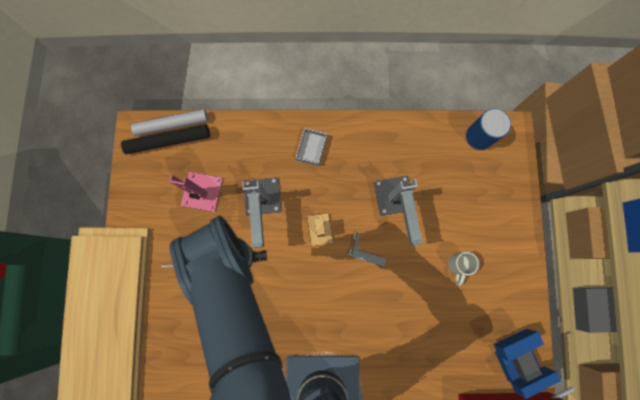

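It looks home: the new bracket's arm matches the fitted one, the hooks fill the slots, and the mug, tin and driver have not moved. Last, a numeric height check comparing the hanging and pressed pictures.

Run:
```python
from h import *
import json
a=cv2.imread("pics/s7.png",0);b=cv2.imread("pics/s8.png",0); i=json.load(open("pics/s8.json"))
d=np.array([np.cos(np.radians(6)),np.sin(np.radians(6)),0]);n=np.array([-d[1],d[0],0]);u=np.array([.6145,.2065,0])
def sh(c,w,h):
    x,y=int(c[0]),int(c[1]); t=cv2.resize(a[y-h:y+h,x-w:x+w],None,fx=8,fy=8,interpolation=3); s=cv2.resize(b[y-h-3:y+h+12,x-w-5:x+w+5],None,fx=8,fy=8,interpolation=3)
    r=cv2.matchTemplate(s,t,cv2.TM_CCOEFF_NORMED); _,v,_,l=cv2.minMaxLoc(r); return (l[0]/8-5,l[1]/8-3,round(v,3))
for name,off in (("lip end",-.088),("arm side near plate",.035)):
    P=u-.067*d+off*d-.015*n+[0,0,.172-.018]
    e=proj(i,[P,P-[0,0,.010]]); print(name,e[0].round(1),"expected shift for 10mm",(e[1]-e[0]).round(2),"seen",sh(e[0],10,8))
    
# fixed things unchanged from start
s0=cv2.imread("pics/scene0.png",0)
for nm,(x,y,w,h) in {"mug":(145,243,22,24),"tin":(375,267,26,26),"driver":(400,136,12,9)}.items():
    r=cv2.matchTemplate(b[y-h-4:y+h+4,x-w-4:x+w+4],s0[y-h:y+h,x-w:x+w],cv2.TM_CCOEFF_NORMED);_,v,_,l=cv2.minMaxLoc(r);print(nm,l[0]-4,l[1]-4,round(v,3))
cv2.imwrite("pics/k.png",np.hstack([cv2.resize(m[150:215,350:400],None,fx=7,fy=7,interpolation=3) for m in (cv2.imread("pics/s7.png"),cv2.imread("pics/s8.png"))]))
```

```text
lip end [342.8 144.2] expected shift for 10mm [-0.1   2.55] seen (0.0, 3.0, 0.891)
arm side near plate [370.4 164.3] expected shift for 10mm [-0.26  2.57] seen (0.0, 3.0, 0.929)
mug 0 0 0.769
tin 0 0 0.997
driver 0 0 0.705
```

View pics/k.png

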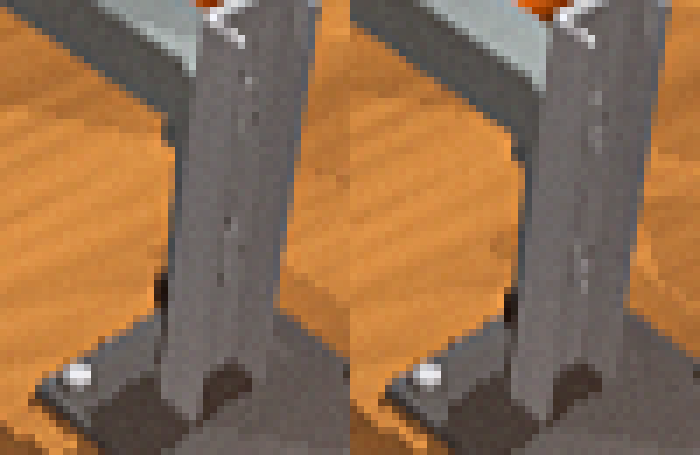

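Both ends of the bracket dropped 3.0 px, where 2.6 px is expected for 10 mm. The keeper went down with it, from crop row 280 to about 300. I'm handing the job in.

Run:
```python
from rig import env
print(env.close_job(), env.get_obs()["time_s"])
```

```text
the job is handed in; nothing more can be done
the job is handed in; nothing more can be done
```

The larger grey bracket is hanging fully home on the bare upright with the keeper pushed down, and I handed the job in at about 13 s on the robot's clock.

**What I did:** I took the bracket off its rest and put both hook tabs in the slots. I pushed until the plate touched the face (about 9 N), lowered it onto the raised keeper and let go. Then I pressed the arm with closed fingers, about 25 mm from the plate. It slid down about 10 mm at around 14 N and stopped hard, with the reading rising to 27 N.

**Last checks:**
- **Bracket height:** both the lip end and the plate end dropped 3.0 px in the scene picture, against 2.6 px expected for 10 mm. The difference is within the matching resolution.
- **Keeper:** it moved down visibly with the bracket.
- **Keeper before release:** while lowering, the wrist force swung briefly by about 12 N, close to the keeper's slip force. I backed off before letting go, and the later 10 mm travel suggests the keeper had not moved.
- **Mug, tin and screwdriver:** all matched at zero shift from the first picture. The match was weaker for the mug (0.77) and screwdriver (0.71), probably because the robot's shadow moved. The tin matched at 0.997.
- **Robot:** the gripper stood clear of everything at hand-in, with no contact force.

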